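Pack the tall kiln posts into the loading tray

ROBOT

A 6-joint arm with a two-finger parallel gripper is mounted at the origin on the work surface. World frame = base frame: x ahead of the robot, y to its left, z up, the work surface at z = 0. Lengths are in m, angles in rad, forces in N, time in s.
With the tool pointing down it reaches from about 0.25 to 0.85 m from the base axis. Payload 12.5 kg.
Tool frame: the origin (TCP) lies at the very end of the fingers, on their centre line; the grasp point (between the pads) lies manip.grasp_offset behind it (manip.grasp_offset is the distance from the TCP to the grasp point, in m); z points along the fingers, y is the line along which they close (so a half turn about z gives the same grasp; the last joint's range is limited). The gripper opens to 93 mm and grips with 3 to 60 N. Pads are 15 mm wide; open, the fingers measure 128 mm over their backs; the gripper's body (75 mm by 188 mm) begins 65 mm behind the grasp point.
Start: joints at [-1.392, 0.351, 1.652, -0, 1.139, -0.085], TCP at [0.143, -0.531, 0.219] pointing down, gripper open.
Joint ranges: [-2.75, 2.75], [-0.79, 2.1], [0.01, 2.65], [-1.57, 4.71], [0.07, 3.14], [-2.87, 2.87]. Speed limits (rad/s): [2.22, 2.22, 2.79, 3.14, 3.14, 3.14].

INTERFACE

Orientations are given as a unit quaternion [w, x, y, z].
In Python, from plant import manip gives the robot as it stands. The module is installed in compiled form; this text tells all that it offers.
- The arm moves only by the tool drive_tool, never from a script. Its argument "steps" is a list of rows, each a list of 2 entries, a list of its own where there are three numbers: the shift along the tool's x, y, z in mm, then the turn, a rotation vector about the tool's x, y, z in rad. A call has 1 to 20 rows; each row is the pose to reach, as a shift and turn from the pose commanded when the call began, along the tool's axes at that moment; what a row does not reach only later rows make up. A row lasts 1/8 s, in which the tool goes at most 62.5 mm and 10.7 degrees, less where a joint would pass 70% of its speed; a pose out of reach is approached as far as the arm can. A call with a gripper value outside its range is refused whole. "grip" is the closure, from -1 (fully open) to 1 (shut), so that 0 is half open, set as the call begins (left out, the last holds). The fingers move at their own pace and stop on an object; the grip force is fixed at half the most. Time passes only in rows, so rows that repeat a pose let the fingers close. It gives the time, the measured TCP pose, the force, the opening and the grip force at its end, in the units of the state.
- manip.get_obs(): the state, without advancing time (a new reading comes with each control period).
- manip.capture(name): name is "side" or "top" or "wrist"; returns a dict with "color" (384x512x3 uint8, blue, green, red), "depth" (384x512 float32, m along the optical axis (not along the pixel's ray), 0 where there is no reading), "K" (3x3 intrinsics, pixels), "origin" and "rotation" of the camera in the world; the wrist camera has in their place "tool_from_camera" (4x4, takes a point from camera to tool coordinates, whose origin is the TCP and whose axes are the flange's). Camera axes: x right, y down, z forward; pixel columns grow to the right and rows downward; lengths in m; the calibration is good to about 2 mm. A picture is of the moment at which its call begins: read the wrist's pose just before it.
- manip.hand_in(): hands the job in; it is judged then, once.
The state is a dict: "time": time; "joints": joint angles; "qvel": joint speeds; "joint_torque": joint torques, N m; "tcp_pos": TCP position; "ee_rot": TCP orientation; "ft_force": force on the tool from outside, world axes, zero at the start; "moment": the same for the moment, N m; "grip_width": finger opening in m; "finger_force": force on a finger pad.
Only numpy, scipy, OpenCV 4.12 (cv2) and the standard library are available. Lean on these libraries where they do the work, as an engineer would, in place of code of your own. Each camera call takes 0.05 s, during which the arm holds its last target. There are 200 camera calls.

TASK

Gather the four tall kiln posts into the wooden tray, each standing upright in a bay of its own: the two square ones in the two bays next to the tray's handle, the two round ones in the two bays away from the handle. Leave the two short posts, the jar and the cup standing where they are, and leave the tray flat on the table.

Things in the scene. Friction and masses are not known exactly. Their poses are not given: they have to be found in the camera images.
- tray: Loose wooden tray, 166 x 166 x 28 mm tall, 1.5 kg; flat handle (64 long, 50 wide, 17 tall) out of the middle of one side. Walls, floor and the cross of dividers (as tall as the walls) 6 mm thick: four bays 74 x 74 mm. Origin: centre of the square's underside; the handle points to -x. Bay floors at z = 6 mm, bay centres at x = -40 (next to handle) or +40 (away from it), y = -40 or +40 mm.
- square_post_1: kiln post (a prop for kiln shelves) of cream fired clay, with a blind hole sunk in its top, square, 38 x 38 mm and 75 mm tall, hole 18 mm square and 20 mm deep, about 0.17 kg, standing on end; origin at the centre of its underside, z up along the post, x and y square to its faces. One of two alike: goes in the tray.
- square_post_2: kiln post (a prop for kiln shelves) of cream fired clay, with a blind hole sunk in its top, square, 38 x 38 mm and 75 mm tall, hole 18 mm square and 20 mm deep, about 0.17 kg, standing on end; origin at the centre of its underside, z up along the post, x and y square to its faces. One of two alike: goes in the tray.
- round_post_1: kiln post (a prop for kiln shelves) of cream fired clay, with a blind hole sunk in its top, round, 38 mm in diameter and 75 mm tall, hole 20 mm wide and 20 mm deep, about 0.14 kg, standing on end; origin at the centre of its underside, z up along the post. One of two alike: goes in the tray.
- round_post_2: kiln post (a prop for kiln shelves) of cream fired clay, with a blind hole sunk in its top, round, 38 mm in diameter and 75 mm tall, hole 20 mm wide and 20 mm deep, about 0.14 kg, standing on end; origin at the centre of its underside, z up along the post. One of two alike: goes in the tray.
- short_square_post: kiln post (a prop for kiln shelves) of cream fired clay, with a blind hole sunk in its top, square, 38 x 38 mm like the tall ones but only 38 mm tall; origin at the centre of its underside. Does not belong in the tray: leave it.
- short_round_post: kiln post (a prop for kiln shelves) of cream fired clay, with a blind hole sunk in its top, round, 38 mm in diameter like the tall ones but only 38 mm tall; origin at the centre of its underside. Does not belong in the tray: leave it.
- jar: lidded amber glass jar, 58 mm in diameter, 78 mm tall, standing among the posts; origin at the centre of its underside. Leave it.
- cup: grey unglazed clay cup without handle, 70 mm across its rim, 65 mm tall, standing among the posts; origin at the centre of its underside. Leave it.

How it is judged:
At the end, for the whole second after the job is handed in: Tall posts upright (0.1 rad) and at rest on bay floors (5 mm), one per bay, within 22 mm of its centre along each tray axis: square ones in the handle-side bays, round ones in the far bays. Short posts, jar and cup upright within 30 mm of their starts; tray flat and still on the table (((x of square_post_1 in the frame of tray between -0.062 and -0.018 m and y of square_post_1 in the frame of tray between 0.018 and 0.062 m and x of square_post_2 in the frame of tray between -0.062 and -0.018 m and y of square_post_2 in the frame of tray between -0.062 and -0.018 m) or (x of square_post_1 in the frame of tray between -0.062 and -0.018 m and y of square_post_1 in the frame of tray between -0.062 and -0.018 m and x of square_post_2 in the frame of tray between -0.062 and -0.018 m and y of square_post_2 in the frame of tray between 0.018 and 0.062 m)) and ((x of round_post_1 in the frame of tray between 0.018 and 0.062 m and y of round_post_1 in the frame of tray between 0.018 and 0.062 m and x of round_post_2 in the frame of tray between 0.018 and 0.062 m and y of round_post_2 in the frame of tray between -0.062 and -0.018 m) or (x of round_post_1 in the frame of tray between 0.018 and 0.062 m and y of round_post_1 in the frame of tray between -0.062 and -0.018 m and x of round_post_2 in the frame of tray between 0.018 and 0.062 m and y of round_post_2 in the frame of tray between 0.018 and 0.062 m)) and z of square_post_1 in the frame of tray between 0.001 and 0.011 m and angle between each of square_post_1, square_post_2, round_post_1, round_post_2's own z axis and vertical below 0.1 rad and linear speed of each of square_post_1, square_post_2, round_post_1, round_post_2, tray below 0.02 m/s and angular speed of each of square_post_1, square_post_2, round_post_1, round_post_2 below 0.2 rad/s and z of square_post_2 in the frame of tray between 0.001 and 0.011 m and z of round_post_1 in the frame of tray between 0.001 and 0.011 m and z of round_post_2 in the frame of tray between 0.001 and 0.011 m and distance of each of short_square_post, short_round_post, jar, cup from where it was at the start of the episode below 0.03 m and angle between each of short_square_post, short_round_post, jar, cup's own z axis and vertical below 0.2 rad and angle between tray's own z axis and vertical below 0.05 rad and height (world z) of tray below 0.01 m); the robot touches nothing.
It fails at once if a short post, the jar or the cup is shifted by more than 30 mm or knocked over (distance of any of short_square_post, short_round_post, jar, cup from where it was at the start of the episode above 0.03 m or angle between any of short_square_post, short_round_post, jar, cup's own z axis and vertical above 0.5 rad).
It also fails if it takes over 109 s, if anything falls off the work surface, if the arm or the gripper's body presses on something with over 40 N, if the wrist force passes 120 N, or if a joint passes its speed limit or range.

## Working session

There is one attempt and no reset: what is moved stays moved. The work goes in short steps, Python scripts to look and compute and a tool call to move; the robot and the scene stay as the last step left them, time stands still between calls to the robot, and variables do not carry over. Pictures are saved under pics/ and viewed, at most 14 in all, crops included, and the job is handed in when it is done.

Besides the shell and the picture viewer there is one more tool, called after ">>>" by a JSON object that holds its "name" and its "arguments", one argument or row to a line. drive_tool: Moves the arm, as the interface text tells. Its arguments: {"type":"object","properties":{"steps":{"type":"array","items":{"type":"array"}},"grip":{"type":"number"}},"required":["steps"]}

```bash
mkdir -p pics; ls; python3 - <<'E'
from plant import manip
import cv2,numpy as np
o=manip.get_obs();print({k:np.round(v,3) for k,v in o.items()},manip.grasp_offset)
for n in("top","side"):
    c=manip.capture(n);cv2.imwrite(f"pics/{n}0.png",c["color"]);np.savez(f"{n}0.npz",**c)
    print(n,c["K"],c["origin"],c["rotation"])
E
```

```text
pics
{'time': np.float64(0.0), 'joints': array([-1.392,  0.351,  1.652, -0.   ,  1.139, -0.085]), 'qvel': array([ 0.001, -0.   ,  0.   , -0.   , -0.001,  0.   ]), 'joint_torque': array([ 1.0000e-03, -4.9732e+01, -2.8525e+01,  7.0000e-02,  2.6000e-02,
       -0.0000e+00]), 'tcp_pos': array([ 0.143, -0.531,  0.218]), 'ee_rot': array([-0.001,  0.991,  0.132, -0.   ]), 'ft_force': array([0.69 , 0.423, 0.903]), 'moment': array([ 0.001, -0.032,  0.011]), 'finger_force': np.float64(0.0), 'grip_width': np.float64(0.093)} 0.0188
top [[362.0539332    0.         255.9694293 ]
 [  0.         362.0539332  196.10427184]
 [  0.           0.           1.        ]] [ 0.4817645  -0.07698893  1.02443328] [-0.01919163  0.70859108 -0.70502677  0.02162447]
side [[494.57957436   0.         255.12620644]
 [  0.         494.57957436 193.09884924]
 [  0.           0.           1.        ]] [0.19259431 0.64542857 0.83856533] [ 0.08233509 -0.21334976  0.89768436 -0.3766505 ]
```

View pics/top0.png

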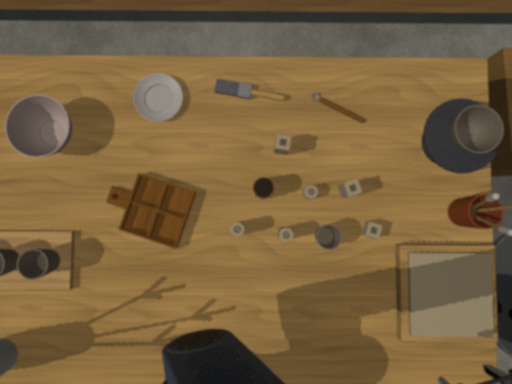

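View pics/side0.png

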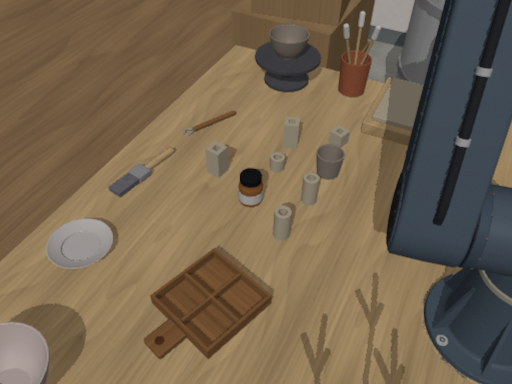

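The top view shows the tray at about (158,210) with its handle to the left. The squares are at (283,144), (351,188) and (373,230), and the rounds at (238,228), (286,234) and (311,191). The jar is at (263,187) and the cup at (328,236). The side view suggests the short ones are the square by the cup and the round at (311,191). I'll measure them by depth.

```bash
cat > h.py <<'E'
import numpy as np,cv2
from scipy.spatial.transform import Rotation as R
def rot(q): q=np.asarray(q); return q if q.shape==(3,3) else R.from_quat([q[1],q[2],q[3],q[0]]).as_matrix()
def cloud(d,K,o,M):
    h,w=d.shape;u,v=np.meshgrid(np.arange(w),np.arange(h))
    p=np.stack([(u-K[0,2])/K[0,0]*d,(v-K[1,2])/K[1,1]*d,d],-1)
    return p@M.T+o
def objs(P,valid,zmin,minA=30):
    m=((P[...,2]>zmin)&valid).astype(np.uint8)
    n,l,s,c=cv2.connectedComponentsWithStats(m)
    for i in range(1,n):
        if s[i,4]<minA: continue
        q=P[l==i];zt=np.percentile(q[:,2],90);t=q[q[:,2]>zt-.008]
        r=cv2.minAreaRect((t[:,:2]*1000).astype(np.float32))
        yield c[i].round(),s[i,4],zt,np.round(r[0],1),np.round(r[1],1),round(r[2],1)
E
python3 - <<'E'
from h import *
c=np.load("top0.npz");d=c["depth"];P=cloud(d,c["K"],c["origin"],rot(c["rotation"]))
print("table z",np.median(P[100:280,110:400,2]))
for x in objs(P,d>0,.025): print(*x)
hsv=cv2.cvtColor(c["color"],cv2.COLOR_BGR2HSV)
print([ (p,hsv[p[1],p[0]],P[p[1],p[0]].round(3)) for p in [(119,196),(148,190),(170,225),(210,160),(132,200),(158,212)]])
for p in [(0,0),(511,0),(0,383),(511,383)]: print(p,P[p[1],p[0]].round(2))
E
```

```text
table z 0.000510343242396849
[ 32. 124.] 2084 0.07926813627518153 [719.2 499.2] [168.4 167. ] 89.9
[462. 136.] 4681 0.14729962163066312 [ 697.6 -619.5] [118.4 118.2] 44.4
[282. 144.] 258 0.07671494583503136 [ 679.7 -148.9] [38.  38.7] 81.5
[155. 211.] 542 0.030110983338996623 [498.4 194.9] [167.2 166.4] 71.9
[262. 188.] 360 0.0804276597275638 [560.5 -97.1] [47.7 49.9] 0.3
[350. 188.] 276 0.07685422279061394 [ 559.7 -332.8] [37.5 38.8] 18.7
[310. 192.] 119 0.039909842405886554 [ 552.3 -229. ] [35.8 36. ] 2.0
[480. 213.] 1574 0.19693299149888963 [ 492. -627.] [98.9 17.3] 22.6
[156. 207.] 33 0.02745277670907409 [510.8 190.1] [24.4 44.8] 47.8
[237. 229.] 170 0.0766852964986516 [450.3 -29.7] [35.2 34.9] 45.8
[372. 230.] 186 0.04012647654942103 [ 447.5 -398.7] [38.6 38. ] 73.1
[330. 237.] 272 0.0659805759429982 [ 431.3 -271.5] [67.7 65.9] 90.0
[285. 235.] 176 0.07656403336547957 [ 435.3 -157.7] [36.5 34.2] 0.7
[447. 294.] 9445 0.05190584718486624 [ 278.7 -598.8] [219.5 223. ] 0.1
[ 28. 263.] 1299 0.09196798375947035 [359.  512.1] [ 76.5 124.7] 1.1
[213. 360.] 4781 0.4760313946806084 [245.8 -53.8] [  4.3 127.8] 8.6
[  5. 358.] 316 0.0681768884357431 [102.  572.6] [60.4 14.2] 2.9
[497. 375.] 390 0.3197124118059158 [ 174.3 -539.9] [12.  69.9] 19.8
[441. 381.] 53 0.24602585342001687 [ 137.  -475.7] [ 2.7 13.4] 9.9
[((119, 196), array([ 15, 188,  95], dtype=uint8), array([0.539, 0.302, 0.014])), ((148, 190), array([ 15, 190, 106], dtype=uint8), array([0.556, 0.224, 0.005])), ((170, 225), array([ 15, 188, 107], dtype=uint8), array([0.458, 0.161, 0.004])), ((210, 160), array([ 18, 138, 153], dtype=uint8), array([ 0.643,  0.051, -0.   ])), ((132, 200), array([ 17, 195,  64], dtype=uint8), array([0.528, 0.267, 0.009])), ((158, 212), array([ 16, 183,  82], dtype=uint8), array([0.494, 0.189, 0.028]))]
(0, 0) [ 1.48  1.1  -0.59]
(511, 0) [ 1.48 -1.24 -0.57]
(0, 383) [ 0.02  0.62 -0.  ]
(511, 383) [ 0.16 -0.57  0.31]
```

```bash
cat >> h.py <<'E'
def go(x,y,z,yaw,frm=None):
    "mm, deg -> shift (tool mm), turn (rad) from the present pose, or from pose frm=(x,y,z,yaw), tool down"
    f=lambda a:R.from_euler('z',a,degrees=True).as_matrix()@np.diag([1,-1,-1.])
    if frm is None:
        from plant import manip
        o=manip.get_obs();p=o["tcp_pos"]*1000;M=rot(o["ee_rot"])
    else: p=np.array(frm[:3]);M=f(frm[3])
    print(np.round(M.T@(np.array([x,y,z])-p),0),np.round(R.from_matrix(M.T@f(yaw)).as_rotvec(),3))
E
python3 - <<'E'
from h import *
go(560,-333,150,18.7)
go(560,-333,36,18.7)
go(548.8,220.5,170,-18.1,(560,-333,36,18.7))
E
```

```text
[454. -82.  68.] [-0.001 -0.    -0.063]
[454. -82. 182.] [-0.001 -0.    -0.063]
[ 167. -528. -134.] [0.    0.    0.642]
```

>>> {"name": "drive_tool", "arguments": {
  "steps": [
    [[454,-82,68],[0,0,-0.063]],
    [[454,-82,68],[0,0,-0.063]],
    [[454,-82,68],[0,0,-0.063]],
    [[454,-82,68],[0,0,-0.063]],
    [[454,-82,68],[0,0,-0.063]],
    [[454,-82,68],[0,0,-0.063]],
    [[454,-82,68],[0,0,-0.063]],
    [[454,-82,68],[0,0,-0.063]],
    [[454,-82,68],[0,0,-0.063]],
    [[454,-82,68],[0,0,-0.063]],
    [[454,-82,68],[0,0,-0.063]],
    [[454,-82,68],[0,0,-0.063]]
  ],
  "grip": -0.8
}}

```text
time: 1.6
tcp_pos: [0.5598, -0.3341, 0.151]
ee_rot: [0.0, 0.987, 0.162, 0.0]
ft_force: [1.3, -0.4, 0.6]
grip_width: 0.084
finger_force: 0.0
```

```bash
python3 - <<'E'
from h import *
from plant import manip
o=manip.get_obs();c=manip.capture("wrist");cv2.imwrite("pics/w1.png",c["color"])
T=c["tool_from_camera"];M=rot(o["ee_rot"])
P=cloud(c["depth"],c["K"],M@T[:3,3]+o["tcp_pos"],M@T[:3,:3])
print(o["tcp_pos"],o["joints"])
for x in objs(P,c["depth"]>0.12,.03,300): print(*x)
go(560,-333,36,18.7)
E
```

```text
[ 0.55975324 -0.33405862  0.15095467] [-6.09445892e-01  6.02962613e-01  1.42977928e+00 -2.55251544e-05
  1.10854840e+00  6.35671806e-01]
[98.  8.] 650 0.0692612410847025 [ 660.7 -161.1] [ 6.6 15.2] 25.0
[ 21. 109.] 2743 0.0716095946459548 [ 563. -117.] [43.9 13.7] 5.0
[151. 162.] 1025 0.03945353824229836 [ 552.9 -228.9] [36.7 37. ] 18.9
[257. 195.] 2309 0.07639594729903361 [ 560.4 -332.8] [38.3 38. ] 18.7
[160. 248.] 2054 0.20277931942356492 [ 551.1 -283.8] [ 5.9 17.6] 0.7
[354. 248.] 2030 0.20298599966133632 [ 582.7 -377.1] [ 5.8 17.5] 36.6
[166. 315.] 1076 0.06622222175075837 [ 466.7 -296.5] [ 31.3 147.5] 79.9
[281. 310.] 774 0.03951363701273626 [ 447.8 -398.7] [39.  38.7] 73.2
[  0.  -1. 115.] [ 0. -0. -0.]
```

View pics/w1.png

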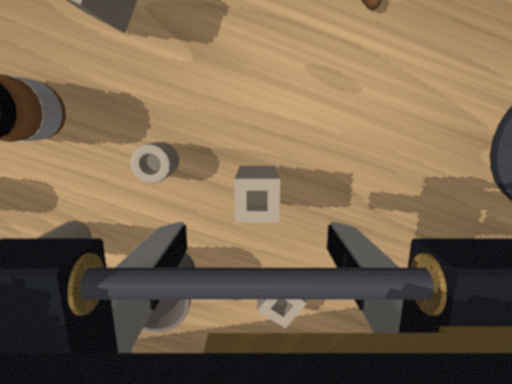

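The wrist view has the square post at (257,195), squarely between the fingers, and agrees with the top camera to within 1 mm. I'll grasp it.

>>> {"name": "drive_tool", "arguments": {
  "steps": [
    [[0,-1,60],[0,0,0]],
    [[0,-1,100],[0,0,0]],
    [[0,-1,115],[0,0,0]],
    [[0,-1,115],[0,0,0]],
    [[0,-1,115],[0,0,0]]
  ]
}}

```text
time: 2.28
tcp_pos: [0.5609, -0.3331, 0.0375]
ee_rot: [0.001, 0.987, 0.163, 0.001]
ft_force: [0.4, 1.1, -0.0]
grip_width: 0.084
finger_force: 0.0
```

>>> {"name": "drive_tool", "arguments": {
  "steps": [
    [[0,0,0],[0,0,0]],
    [[0,0,0],[0,0,0]],
    [[0,0,0],[0,0,0]],
    [[0,0,0],[0,0,0]],
    [[0,0,0],[0,0,0]],
    [[0,0,0],[0,0,0]],
    [[0,0,-30],[0,0,0]],
    [[0,0,-70],[0,0,0]],
    [[0,0,-120],[0,0,0]],
    [[0,0,-134],[0,0,0]],
    [[0,0,-134],[0,0,0]]
  ],
  "grip": 1
}}

```text
time: 3.65
tcp_pos: [0.5599, -0.3324, 0.1693]
ee_rot: [0.0, 0.987, 0.163, 0.0]
ft_force: [-0.1, 0.5, -2.3]
grip_width: 0.0377
finger_force: 30.0
```

```bash
python3 - <<'E'
from h import *
go(549,220.5,170,-18.1)
E
```

```text
[ 167. -527.   -1.] [ 0.    -0.     0.643]
```

>>> {"name": "drive_tool", "arguments": {
  "steps": [
    [[7,-21,0],[0,0,0.025]],
    [[20,-61,0],[0,0,0.075]],
    [[33,-103,0],[0,0,0.125]],
    [[46,-145,0],[0,0,0.177]],
    [[60,-188,0],[0,0,0.23]],
    [[73,-231,0],[0,0,0.28]],
    [[87,-274,0],[0,0,0.335]],
    [[100,-317,0],[0,0,0.387]],
    [[114,-360,0],[0,0,0.44]],
    [[127,-402,0],[0,0,0.49]],
    [[140,-443,0],[0,0,0.54]],
    [[152,-480,0],[0,0,0.585]],
    [[161,-508,0],[0,0,0.62]],
    [[167,-527,0],[0,0,0.643]],
    [[167,-527,0],[0,0,0.643]],
    [[167,-527,0],[0,0,0.643]]
  ]
}}

```text
time: 5.65
tcp_pos: [0.5485, 0.2195, 0.1682]
ee_rot: [0.001, 0.988, -0.157, -0.001]
ft_force: [0.2, 0.0, -2.0]
grip_width: 0.0379
finger_force: 30.0
```

```bash
python3 - <<'E'
from h import *
from plant import manip
go(549,220.5,44,-18.1)
o=manip.get_obs();c=manip.capture("wrist");cv2.imwrite("pics/w2.png",c["color"])
E
```

```text
[  0.  -1. 124.] [ 0.002  0.002 -0.   ]
```

View pics/w2.png

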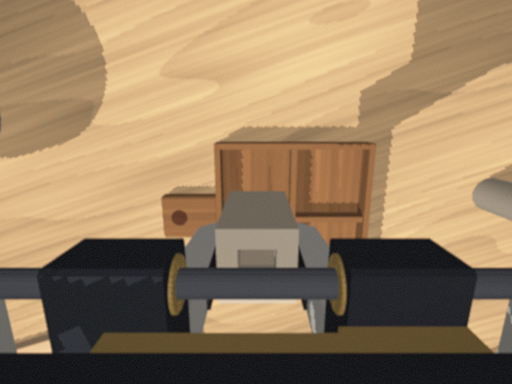

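The tray is lined up with the tool axes and the held post sits over its upper, handle-side bay, around (257,200). I'll lower it and release with a partial opening.

>>> {"name": "drive_tool", "arguments": {
  "steps": [
    [[0,-1,40],[0,0,0]],
    [[0,-1,80],[0,0,0]],
    [[0,-1,105],[0,0,0]],
    [[0,-1,115],[0,0,0]],
    [[0,-1,120],[0,0,0]],
    [[0,-1,124],[0,0,0]],
    [[0,-1,124],[0,0,0]],
    [[0,-1,124],[0,0,0]]
  ]
}}

```text
time: 6.7
tcp_pos: [0.5496, 0.2213, 0.0462]
ee_rot: [-0.0, 0.988, -0.157, 0.0]
ft_force: [-0.4, 0.3, -2.0]
grip_width: 0.0379
finger_force: 30.0
```

>>> {"name": "drive_tool", "arguments": {
  "steps": [
    [[0,0,1],[0,0,0]],
    [[0,0,2],[0,0,0]],
    [[0,0,2],[0,0,0]]
  ]
}}

```text
time: 7.08
tcp_pos: [0.5493, 0.2212, 0.0436]
ee_rot: [0.0, 0.988, -0.157, -0.0]
ft_force: [-0.6, -0.6, -1.7]
grip_width: 0.0377
finger_force: 30.0
```

>>> {"name": "drive_tool", "arguments": {
  "steps": [
    [[0,0,1],[0,0,0]],
    [[0,0,1],[0,0,0]],
    [[0,0,1],[0,0,0]]
  ]
}}

```text
time: 7.45
tcp_pos: [0.5493, 0.2212, 0.0426]
ee_rot: [0.0, 0.988, -0.157, -0.0]
ft_force: [-0.8, -0.3, -1.7]
grip_width: 0.0379
finger_force: 30.0
```

>>> {"name": "drive_tool", "arguments": {
  "steps": [
    [[0,0,0],[0,0,0]],
    [[0,0,0],[0,0,0]],
    [[0,0,0],[0,0,0]],
    [[0,0,0],[0,0,0]],
    [[0,0,-15],[0,0,0]],
    [[0,0,-45],[0,0,0]],
    [[0,0,-90],[0,0,0]],
    [[0,0,-120],[0,0,0]],
    [[0,0,-120],[0,0,0]]
  ],
  "grip": -0.3
}}

```text
time: 8.57
tcp_pos: [0.5505, 0.2216, 0.1658]
ee_rot: [-0.001, 0.988, -0.157, 0.002]
ft_force: [1.1, -0.3, 0.0]
grip_width: 0.0603
finger_force: 0.0
```

```bash
python3 - <<'E'
from h import *
go(680,-149,160,81.5)
E
```

```text
[238. 312.   6.] [ 1.000e-03 -6.000e-03 -1.739e+00]
```

>>> {"name": "drive_tool", "arguments": {
  "steps": [
    [[120,156,3],[0,0,-0.87]],
    [[120,156,3],[0,0,-0.87]],
    [[120,156,3],[0,0,-0.87]],
    [[120,156,3],[0,0,-0.87]],
    [[180,234,4],[0,0,-1.3]],
    [[180,234,4],[0,0,-1.3]],
    [[238,312,6],[0,0,-1.739]],
    [[238,312,6],[0,0,-1.739]],
    [[238,312,6],[0,0,-1.739]],
    [[238,312,6],[0,0,-1.739]],
    [[238,312,6],[0,0,-1.739]],
    [[238,312,6],[0,0,-1.739]],
    [[238,312,6],[0,0,-1.739]],
    [[238,312,6],[0,0,-1.739]]
  ],
  "grip": -0.7
}}

```text
time: 10.32
tcp_pos: [0.6785, -0.1493, 0.1566]
ee_rot: [-0.0, 0.758, 0.653, -0.0]
ft_force: [-0.3, -0.4, 0.7]
grip_width: 0.0791
finger_force: 0.0
```

```bash
python3 - <<'E'
from h import *
go(680,-149,36,81.5)
E
```

```text
[  0.   1. 121.] [-0.  0. -0.]
```

>>> {"name": "drive_tool", "arguments": {
  "steps": [
    [[0,1,50],[0,0,0]],
    [[0,1,100],[0,0,0]],
    [[0,1,120],[0,0,0]],
    [[0,1,120],[0,0,0]],
    [[0,1,120],[0,0,0]]
  ]
}}

```text
time: 10.95
tcp_pos: [0.6807, -0.1498, 0.0388]
ee_rot: [0.001, 0.757, 0.653, 0.001]
ft_force: [0.2, 0.4, 0.6]
grip_width: 0.0789
finger_force: 0.0
```

>>> {"name": "drive_tool", "arguments": {
  "steps": [
    [[0,0,0],[0,0,0]],
    [[0,0,0],[0,0,0]],
    [[0,0,0],[0,0,0]],
    [[0,0,0],[0,0,0]],
    [[0,0,0],[0,0,0]],
    [[0,0,0],[0,0,0]],
    [[0,0,-30],[0,0,0]],
    [[0,0,-70],[0,0,0]],
    [[0,0,-120],[0,0,0]],
    [[0,0,-134],[0,0,0]],
    [[0,0,-134],[0,0,0]]
  ],
  "grip": 1
}}

```text
time: 12.32
tcp_pos: [0.6794, -0.1495, 0.1704]
ee_rot: [0.0, 0.757, 0.653, 0.0]
ft_force: [0.1, -0.8, -1.7]
grip_width: 0.0377
finger_force: 30.0
```

```bash
python3 - <<'E'
from h import *
go(473,245.3,172,71.9)
E
```

```text
[ 360. -262.   -2.] [0.    0.    0.168]
```

>>> {"name": "drive_tool", "arguments": {
  "steps": [
    [[14,-10,0],[0,0,0.007]],
    [[43,-31,0],[0,0,0.02]],
    [[79,-58,0],[0,0,0.037]],
    [[119,-87,0],[0,0,0.055]],
    [[159,-116,0],[0,0,0.074]],
    [[199,-145,0],[0,0,0.093]],
    [[238,-173,0],[0,0,0.111]],
    [[277,-202,0],[0,0,0.13]],
    [[313,-228,0],[0,0,0.146]],
    [[342,-249,0],[0,0,0.16]],
    [[360,-262,0],[0,0,0.168]],
    [[360,-262,0],[0,0,0.168]],
    [[360,-262,0],[0,0,0.168]]
  ]
}}

```text
time: 13.95
tcp_pos: [0.4729, 0.2448, 0.1698]
ee_rot: [-0.0, 0.809, 0.587, -0.001]
ft_force: [0.7, -0.2, -0.9]
grip_width: 0.0378
finger_force: 30.0
```

```bash
python3 - <<'E'
from h import *
from plant import manip
go(473,245.3,44,71.9)
c=manip.capture("top");d=c["depth"];P=cloud(d,c["K"],c["origin"],rot(c["rotation"]));cv2.imwrite("pics/t2.png",c["color"])
for x in objs(P,d>0,.03): print(*x)
E
```

```text
[  1.   0. 126.] [-0.001  0.001  0.   ]
[ 31. 124.] 1911 0.07975125439822206 [718.9 499.2] [167.5 168.4] 5.0
[462. 136.] 4685 0.14736227715691785 [ 698.8 -619.9] [117.5 118.1] 31.9
[ 57. 282.] 21026 0.6195191689430775 [322.6 153.7] [103.1  41. ] 85.9
[262. 188.] 362 0.08014025054919857 [560.6 -97.1] [47.6 49.9] 1.1
[143. 191.] 294 0.08246571642419782 [548.9 221.3] [39.8 37.1] 71.9
[310. 192.] 113 0.03969727593672405 [ 551.6 -228.8] [34.8 36.6] 43.7
[481. 213.] 1525 0.1980119539684605 [ 492.1 -626.5] [99.1 16.3] 22.3
[237. 229.] 170 0.07655352491109754 [450.3 -29.6] [35.2 35.2] 45.2
[373. 230.] 171 0.04030727391459232 [ 447.4 -398.6] [39.5 37.7] 72.8
[330. 237.] 251 0.06607097997970013 [ 431.5 -271.5] [65.8 68.8] 0.8
[285. 235.] 174 0.07653068817210137 [ 436.5 -156.7] [36.5 34. ] 90.0
[447. 294.] 9366 0.051857969287350925 [ 278.7 -599.5] [219.6 225. ] 0.1
[225. 375.] 803 0.09939250185408413 [73.   0.2] [95.2 10.1] 89.6
```

View pics/t2.png

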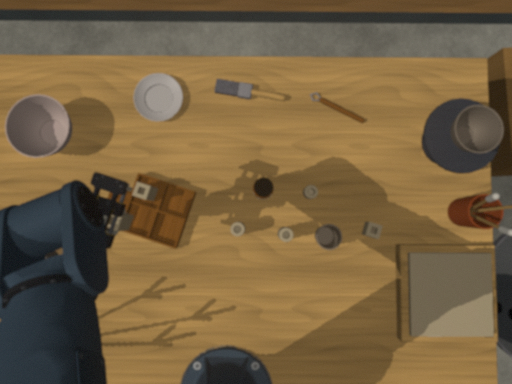

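The first square stands in the bay at (143,191), with its top at 82 mm as it should be. I'll lower the second one.

>>> {"name": "drive_tool", "arguments": {
  "steps": [
    [[0,0,40],[0,0,0]],
    [[0,0,80],[0,0,0]],
    [[0,0,105],[0,0,0]],
    [[0,0,115],[0,0,0]],
    [[0,0,121],[0,0,0]],
    [[0,0,125],[0,0,0]],
    [[0,0,127],[0,0,0]],
    [[0,0,127],[0,0,0]],
    [[0,0,127],[0,0,0]]
  ]
}}

```text
time: 15.12
tcp_pos: [0.4736, 0.2453, 0.0439]
ee_rot: [0.0, 0.81, 0.587, 0.0]
ft_force: [-0.0, 0.0, -0.8]
grip_width: 0.0378
finger_force: 30.0
```

>>> {"name": "drive_tool", "arguments": {
  "steps": [
    [[0,0,0],[0,0,0]],
    [[0,0,0],[0,0,0]],
    [[0,0,0],[0,0,0]],
    [[0,0,0],[0,0,0]],
    [[0,0,-15],[0,0,0]],
    [[0,0,-45],[0,0,0]],
    [[0,0,-90],[0,0,0]],
    [[0,0,-120],[0,0,0]],
    [[0,0,-120],[0,0,0]]
  ],
  "grip": -0.3
}}

```text
time: 16.25
tcp_pos: [0.4746, 0.2457, 0.1665]
ee_rot: [0.001, 0.81, 0.587, 0.002]
ft_force: [-0.1, 1.0, -1.2]
grip_width: 0.0607
finger_force: 0.0
```

```bash
python3 - <<'E'
from h import *
go(436,-157,160,27)
E
```

```text
[-395.   88.    6.] [ 0.002 -0.005  0.784]
```

>>> {"name": "drive_tool", "arguments": {
  "steps": [
    [[-395,88,6],[0,0,0.784]],
    [[-395,88,6],[0,0,0.784]],
    [[-395,88,6],[0,0,0.784]],
    [[-395,88,6],[0,0,0.784]],
    [[-395,88,6],[0,0,0.784]],
    [[-395,88,6],[0,0,0.784]],
    [[-395,88,6],[0,0,0.784]],
    [[-395,88,6],[0,0,0.784]],
    [[-395,88,6],[0,0,0.784]],
    [[-395,88,6],[0,0,0.784]],
    [[-395,88,6],[0,0,0.784]]
  ],
  "grip": -0.7
}}

```text
time: 17.62
tcp_pos: [0.4345, -0.1568, 0.1576]
ee_rot: [-0.0, 0.972, 0.234, -0.0]
ft_force: [-0.4, 0.3, 0.2]
grip_width: 0.0789
finger_force: 0.0
```

```bash
python3 - <<'E'
from h import *
go(436,-157,36,27)
E
```

```text
[  1.   1. 122.] [-0.    -0.     0.001]
```

>>> {"name": "drive_tool", "arguments": {
  "steps": [
    [[1,1,50],[0,0,0]],
    [[1,1,100],[0,0,0]],
    [[1,1,121],[0,0,0]],
    [[1,1,121],[0,0,0]],
    [[1,1,121],[0,0,0]]
  ]
}}

```text
time: 18.25
tcp_pos: [0.4363, -0.158, 0.0376]
ee_rot: [0.0, 0.972, 0.233, 0.001]
ft_force: [-0.5, -0.3, 0.2]
grip_width: 0.0794
finger_force: 0.0
```

>>> {"name": "drive_tool", "arguments": {
  "steps": [
    [[0,0,0],[0,0,0]],
    [[0,0,0],[0,0,0]],
    [[0,0,0],[0,0,0]],
    [[0,0,0],[0,0,0]],
    [[0,0,0],[0,0,0]],
    [[0,0,0],[0,0,0]],
    [[0,0,-30],[0,0,0]],
    [[0,0,-70],[0,0,0]],
    [[0,0,-120],[0,0,0]],
    [[0,0,-134],[0,0,0]],
    [[0,0,-134],[0,0,0]]
  ],
  "grip": 1
}}

```text
time: 19.62
tcp_pos: [0.4357, -0.158, 0.1706]
ee_rot: [0.0, 0.972, 0.233, 0.0]
ft_force: [-0.6, -0.3, -1.5]
grip_width: 0.0378
finger_force: 30.0
```

```bash
python3 - <<'E'
from h import *
go(524,144.5,172,27)
E
```

```text
[ 216. -230.   -1.] [ 0.001 -0.    -0.   ]
```

>>> {"name": "drive_tool", "arguments": {
  "steps": [
    [[14,-15,0],[0,0,0]],
    [[40,-43,0],[0,0,0]],
    [[69,-74,0],[0,0,0]],
    [[98,-105,0],[0,0,0]],
    [[127,-136,0],[0,0,0]],
    [[156,-167,0],[0,0,0]],
    [[184,-197,0],[0,0,0]],
    [[205,-219,0],[0,0,0]],
    [[216,-230,0],[0,0,0]],
    [[216,-230,0],[0,0,0]],
    [[216,-230,0],[0,0,0]]
  ]
}}

```text
time: 21.0
tcp_pos: [0.5235, 0.144, 0.1701]
ee_rot: [0.0, 0.972, 0.233, -0.001]
ft_force: [-0.4, -1.2, -1.3]
grip_width: 0.0373
finger_force: 30.0
```

```bash
python3 - <<'E'
from h import *
from plant import manip
go(524,144.5,43,27)
c=manip.capture("top");d=c["depth"];P=cloud(d,c["K"],c["origin"],rot(c["rotation"]))
for x in objs(P,d>0,.035,60): print(*x)
E
```

```text
[  1.  -0. 127.] [-0.     0.001 -0.001]
[ 31. 124.] 1737 0.07984534570555801 [718.9 499.9] [168.2 167.6] 68.4
[462. 136.] 4679 0.14713365976893605 [ 698.8 -619. ] [117.6 118.9] 82.5
[103. 274.] 25800 0.637973016724433 [329.2 102.8] [ 46.7 127.5] 0.0
[262. 188.] 358 0.08011600899498869 [560.6 -97.1] [47.8 49.8] 0.1
[310. 192.] 106 0.04040965761051374 [ 552.2 -229.3] [35.  35.4] 46.4
[481. 213.] 1483 0.19991577693232462 [ 491.7 -626.3] [99.5 16.2] 21.1
[237. 229.] 168 0.0768398706103341 [450.4 -29.6] [35.2 35.2] 45.2
[373. 230.] 155 0.04036393016047908 [ 447.7 -398.2] [39.  37.7] 73.7
[330. 237.] 238 0.06623634381285001 [ 431.4 -272.3] [66.9 66.1] 89.2
[448. 294.] 8504 0.052029993600553236 [ 279.  -598.9] [219.2 222.7] 0.2
[  4. 359.] 240 0.07131459536161147 [102.  571.9] [51.8 11.9] 4.9
[224. 376.] 750 0.10050198239483693 [73.  1.] [11.3 92.5] 1.8
```

>>> {"name": "drive_tool", "arguments": {
  "steps": [
    [[1,0,40],[0,0,0]],
    [[1,0,80],[0,0,0]],
    [[1,0,105],[0,0,0]],
    [[1,0,115],[0,0,0]],
    [[1,0,121],[0,0,0]],
    [[1,0,125],[0,0,0]],
    [[1,0,127],[0,0,0]],
    [[1,0,127],[0,0,0]],
    [[1,0,127],[0,0,0]]
  ]
}}

```text
time: 22.18
tcp_pos: [0.5249, 0.1454, 0.0439]
ee_rot: [0.0, 0.972, 0.233, 0.0]
ft_force: [0.3, -0.1, -1.3]
grip_width: 0.0376
finger_force: 30.0
```

>>> {"name": "drive_tool", "arguments": {
  "steps": [
    [[0,0,0],[0,0,0]],
    [[0,0,0],[0,0,0]],
    [[0,0,0],[0,0,0]],
    [[0,0,0],[0,0,0]],
    [[0,0,-15],[0,0,0]],
    [[0,0,-45],[0,0,0]],
    [[0,0,-90],[0,0,0]],
    [[0,0,-120],[0,0,0]],
    [[0,0,-120],[0,0,0]]
  ],
  "grip": -0.3
}}

```text
time: 23.3
tcp_pos: [0.5259, 0.1456, 0.1666]
ee_rot: [0.0, 0.972, 0.233, 0.003]
ft_force: [-0.1, 0.2, 0.4]
grip_width: 0.0605
finger_force: 0.0
```

```bash
python3 - <<'E'
from h import *
go(450.5,-29.6,160,27)
E
```

```text
[-147.  122.    6.] [ 0.001 -0.005 -0.   ]
```

>>> {"name": "drive_tool", "arguments": {
  "steps": [
    [[-147,122,6],[0,0,0]],
    [[-147,122,6],[0,0,0]],
    [[-147,122,6],[0,0,0]],
    [[-147,122,6],[0,0,0]],
    [[-147,122,6],[0,0,0]],
    [[-147,122,6],[0,0,0]]
  ],
  "grip": -0.7
}}

```text
time: 24.05
tcp_pos: [0.4494, -0.0291, 0.1575]
ee_rot: [-0.0, 0.972, 0.234, -0.0]
ft_force: [-0.4, -0.3, 0.0]
grip_width: 0.0792
finger_force: 0.0
```

```bash
python3 - <<'E'
from h import *
from plant import manip
go(450.5,-29.6,36,27)
c=manip.capture("top");d=c["depth"];P=cloud(d,c["K"],c["origin"],rot(c["rotation"]));cv2.imwrite("pics/t3.png",cv2.resize(c["color"][130:270,80:280],None,fx=4,fy=4))
for x in objs(P,d>0,.035,60): print(*x)
E
```

```text
[  1.   1. 121.] [-0.     0.     0.001]
[ 31. 124.] 1730 0.07952609527648162 [719.  500.3] [166.4 168.3] 0.3
[462. 136.] 4685 0.14739948968642716 [ 698.9 -618.5] [119.4 118.6] 87.1
[210. 296.] 16121 0.6091537438138515 [312.8   0.7] [117.2  38.4] 89.8
[143. 191.] 284 0.08244082026500335 [548.9 221.1] [39.7 37.1] 72.0
[310. 192.] 105 0.04021709860908542 [ 552.2 -229.1] [35.8 35.6] 1.1
[171. 200.] 207 0.082342861834322 [524.7 145.2] [36.3 35.2] 45.3
[481. 213.] 1491 0.19971882893767878 [ 491.8 -627.1] [99.  16.8] 22.1
[133. 220.] 305 0.08235328406338496 [472.9 245.6] [39.  37.7] 71.6
[373. 230.] 154 0.04017698524477296 [ 447.3 -398.9] [38.4 38. ] 74.3
[330. 237.] 234 0.06620851382478504 [ 431.4 -271.2] [65.9 68.4] 0.4
[448. 294.] 8538 0.052011748199871345 [ 279.  -599.1] [219.2 222.3] 0.2
[ 27. 263.] 1162 0.09254761102729683 [357.7 511.7] [ 77.4 124.4] 4.5
[  4. 359.] 243 0.07079775009490517 [101.4 572.5] [52.6 11.9] 3.2
```

View pics/t3.png

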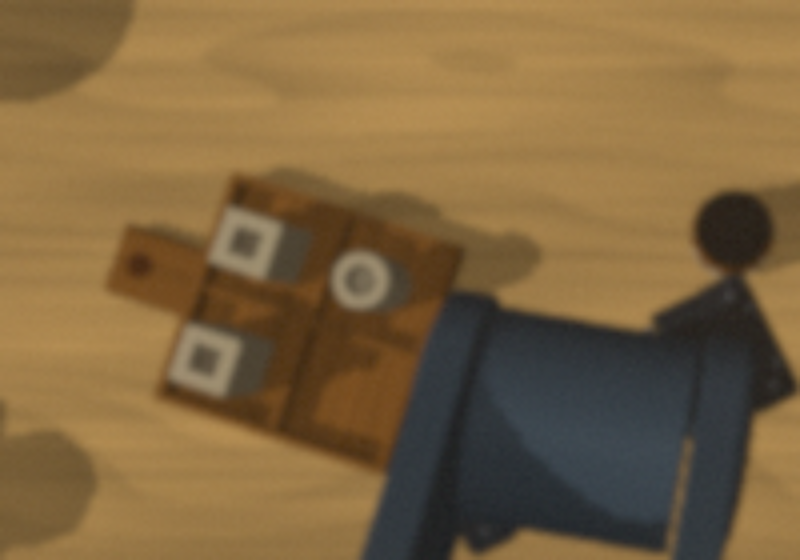

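Three posts stand in their bays: squares at (245,243) and (207,360) in the crop, and a round at (362,280). All their tops measure 82 mm. Now the last one.

>>> {"name": "drive_tool", "arguments": {
  "steps": [
    [[1,1,50],[0,0,0]],
    [[1,1,100],[0,0,0]],
    [[1,1,121],[0,0,0]],
    [[1,1,121],[0,0,0]],
    [[1,1,121],[0,0,0]]
  ]
}}

```text
time: 24.72
tcp_pos: [0.4511, -0.0301, 0.0374]
ee_rot: [0.0, 0.972, 0.234, 0.001]
ft_force: [-1.1, 0.5, 0.9]
grip_width: 0.0791
finger_force: 0.0
```

>>> {"name": "drive_tool", "arguments": {
  "steps": [
    [[0,0,0],[0,0,0]],
    [[0,0,0],[0,0,0]],
    [[0,0,0],[0,0,0]],
    [[0,0,0],[0,0,0]],
    [[0,0,0],[0,0,0]],
    [[0,0,0],[0,0,0]],
    [[0,0,-30],[0,0,0]],
    [[0,0,-70],[0,0,0]],
    [[0,0,-120],[0,0,0]],
    [[0,0,-134],[0,0,0]],
    [[0,0,-134],[0,0,0]]
  ],
  "grip": 1
}}

```text
time: 26.1
tcp_pos: [0.4503, -0.0304, 0.1704]
ee_rot: [0.0, 0.972, 0.233, 0.0]
ft_force: [-0.3, -0.8, -2.6]
grip_width: 0.038
finger_force: 30.0
```

```bash
python3 - <<'E'
from h import *
go(448,169.3,172,27)
E
```

```text
[  89. -179.   -2.] [ 0. -0. -0.]
```

>>> {"name": "drive_tool", "arguments": {
  "steps": [
    [[9,-18,0],[0,0,0]],
    [[25,-50,0],[0,0,0]],
    [[43,-86,0],[0,0,0]],
    [[61,-122,0],[0,0,0]],
    [[77,-155,0],[0,0,0]],
    [[86,-173,0],[0,0,0]],
    [[89,-179,0],[0,0,0]],
    [[89,-179,0],[0,0,0]],
    [[89,-179,0],[0,0,0]],
    [[90,-179,40],[0,0,0]],
    [[90,-179,80],[0,0,0]],
    [[90,-179,105],[0,0,0]],
    [[90,-179,115],[0,0,0]],
    [[90,-179,121],[0,0,0]],
    [[90,-179,125],[0,0,0]],
    [[90,-179,126],[0,0,0]],
    [[90,-179,127],[0,0,0]],
    [[90,-179,127],[0,0,0]]
  ]
}}

```text
time: 28.35
tcp_pos: [0.4496, 0.1699, 0.0439]
ee_rot: [-0.0, 0.972, 0.233, 0.0]
ft_force: [0.8, -1.1, -2.2]
grip_width: 0.0372
finger_force: 30.0
```

Now I'll release, rise and retreat toward the start side so the top view is clear.

>>> {"name": "drive_tool", "arguments": {
  "steps": [
    [[0,0,0],[0,0,0]],
    [[0,0,0],[0,0,0]],
    [[0,0,0],[0,0,0]],
    [[0,0,0],[0,0,0]],
    [[0,0,-15],[0,0,0]],
    [[0,0,-45],[0,0,0]],
    [[0,0,-90],[0,0,0]],
    [[0,0,-140],[0,0,0]],
    [[0,0,-140],[0,0,0]],
    [[-100,100,-140],[0,0,0]],
    [[-150,180,-140],[0,0,0]],
    [[-150,180,-140],[0,0,0]],
    [[-150,180,-140],[0,0,0]],
    [[-150,180,-140],[0,0,0]],
    [[-150,180,-140],[0,0,0]],
    [[-150,180,-140],[0,0,0]]
  ],
  "grip": -0.3
}}

```text
time: 30.35
tcp_pos: [0.3975, -0.0575, 0.1835]
ee_rot: [-0.0, 0.972, 0.234, -0.0]
ft_force: [-0.6, 0.4, 0.7]
grip_width: 0.0599
finger_force: 0.0
```

```bash
python3 - <<'E'
from h import *
from plant import manip
for n in("top","side"):
    c=manip.capture(n);cv2.imwrite(f"pics/{n}9.png",c["color"])
    if n=="top":
        d=c["depth"];P=cloud(d,c["K"],c["origin"],rot(c["rotation"]))
        for x in objs(P,d>0,.035,60): print(*x)
E
```

```text
[ 31. 124.] 1735 0.07972094095025484 [719.2 499.8] [167.2 166.4] 89.9
[462. 136.] 4685 0.1474922453798439 [ 698.5 -619.2] [117.1 119.6] 26.2
[262. 188.] 356 0.0802134553320557 [560.6 -97.1] [47.7 49.9] 0.6
[143. 191.] 284 0.0824961297532403 [548.9 221.2] [39.3 37.1] 71.8
[310. 192.] 97 0.04034170729082642 [ 551.7 -228.2] [35.4 35.5] 26.7
[171. 200.] 209 0.0824557978066166 [525.2 145.2] [35.8 35.1] 45.2
[481. 213.] 1486 0.19999769989023453 [ 491.8 -627.2] [99.1 16.7] 21.6
[133. 220.] 310 0.082456161388443 [473.  245.8] [39.  37.7] 71.6
[161. 229.] 221 0.08169942526713692 [449.4 169.2] [35.9 36.5] 89.9
[373. 230.] 154 0.04071708688915761 [ 447.4 -398.9] [38.1 38.1] 75.4
[232. 310.] 12655 0.5852967530206832 [306.8 -21.3] [100.2  44.9] 89.7
[330. 237.] 234 0.06633269138786296 [ 430.4 -270.6] [67.1 67.3] 46.9
[448. 294.] 8504 0.05197613719953191 [ 278.9 -598.5] [219.1 222. ] 0.1
[ 27. 263.] 1166 0.09246033529458136 [358.5 512.2] [ 76.6 124. ] 3.1
[  4. 359.] 249 0.0694523813400806 [103.1 573.1] [53.9 10.4] 5.9
```

View pics/side9.png

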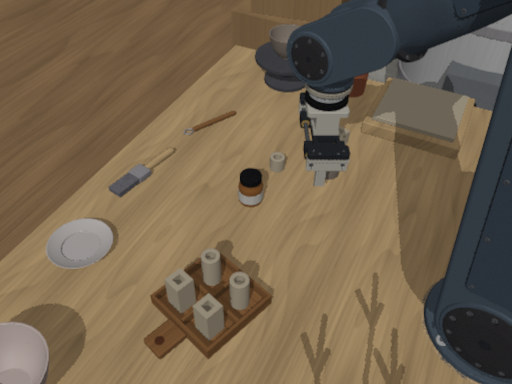

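All four posts stand upright in the tray: squares at (180,291) and (209,316) by the handle, rounds at (211,266) and (239,290) in the far bays. The rest is unmoved and the gripper touches nothing.

```bash
python3 -c "
from plant import manip
print(manip.hand_in())"
```

```text
the job is handed in; nothing more can be done
None
```

The job is handed in at about 30 s: all four tall posts stand in their bays, squares by the handle and rounds in the far bays, and the final camera check showed the short posts, jar, cup and tray unmoved; no verdict came back.

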